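# Pin the sharps bin into its table bracket

## Task

Lock the red sharps bin into its bracket: take the pin with the red handle out of the rack and lower it from above through the hole in the bracket's upper ear, the eye of the bin's steel strap and the lower ear, until its flange rests fully home on the upper ear. Leave the pin with the blue handle in its place in the rack, and let go of the red one.

Things in the scene. Friction and masses are not known exactly. Their poses are not given: they have to be found in the camera images.
- red_pin_grip (a point): Centre of the round red handle (26 mm wide, 45 tall) of an upright steel pin of 120 g; grasp here from above, any yaw. It is 27.5 mm above the underside of the flange (38 mm wide, 5 thick), which rests on the rack, and 82.5 mm above the tip of the 12 mm shaft (55 long, last 14 tapered). z up the pin. The rack is a grey block 60 x 180 mm, 66 high, with two loose holes.
- blue_pin_grip (a point): Centre of the blue handle of a like pin, upright in the rack's other hole 100 mm away; its shaft is only 30 mm long, too short for this bracket. Point and z axis as for the red pin. It stays in the rack.
- yoke_top (a point): Centre of the 24 mm hole in the top face of the white bracket's upper yellow ear, 76 mm above the table; z up, x towards the bin. Two level ears 56 x 50 x 8 mm, 20 mm gap, holes in line, joined by a post on the side away from the bin; 34 mm free below the lower ear. With the pin home its handle centre is 27.5 mm above this point.
- eye (a point): Centre of the 24 mm eye in the 8 mm steel tab on the strap of the red, pale-lidded bin (118 x 174 mm, 0.6 kg, top 124 mm above the table), loose in the bracket's tray. The tab lies level between the ears, eye in line with their holes to 3 mm. z up, x towards the bin, whose near face is 68 mm from the eye.
Not all that is in view belongs to the job. What is shaped like the part that bears red_pin_grip but green is not meant.

How it is judged:
By the outcome, as a careful person would: the job done as asked, in the order asked, and still so for the second after the job is handed in, with the robot touching nothing.
It also fails if it takes over 42 s, if anything falls off the work surface, if the arm or the gripper's body presses on something with over 40 N, if the wrist force passes 120 N, or if a joint passes its speed limit or range.

## Robot

A 6-joint arm with a two-finger parallel gripper is mounted at the origin on the work surface. World frame = base frame: x ahead of the robot, y to its left, z up, the work surface at z = 0. Lengths are in mm, angles in rad, forces in N, time in s.
With the tool pointing down it reaches from about 275 to 750 mm from the base axis. Payload 10.2 kg.
Tool frame: the origin (TCP) lies between the finger pads; the fingertips stand 22 mm ahead of it and the grasp point (between the pads) lies 3 mm ahead of it (ctrl.nose_length is the distance from the TCP to the fingertips, in mm); z points along the fingers, y is the line along which they close (so a half turn about z gives the same grasp; the last joint's range is limited). The gripper opens to 85 mm and grips with 20 to 120 N. Pads are 22 mm wide; open, the fingers measure 114 mm over their backs; the gripper's body (76 mm by 85 mm) begins 54 mm behind the grasp point. The pads swing forward as they close: fully open they stand 13 mm farther back than shut.
Start: joints at [-1.554, 0.313, 1.498, -0, 1.331, -0.223], TCP at [124.678, -509.987, 253.294] pointing down, gripper open.
Joint ranges: [-2.94, 2.94], [-0.97, 2.17], [0.19, 2.56], [-1.23, 4.37], [0.02, 3.11], [-2.88, 2.88]. Speed limits (rad/s): [2.39, 2.39, 3.01, 3.14, 3.14, 3.14].

## Interface

Orientations are given as a unit quaternion [w, x, y, z].
In Python, from rig import sense, imaging, ctrl gives the robot as it stands. The module is installed in compiled form; this text tells all that it offers.
- The arm moves only by the tool apply_moves, never from a script. Its argument "commands" is a list of rows, each a list of 5 numbers: the gripper command: -1 is fully open, 1 is shut, values between are in proportion, then the shift along the tool's x, y, z in mm, then the turn about the tool's z in degrees. A call has 1 to 20 rows; each row shifts and turns the commanded pose from where the row before left it, along the tool's axes as they then stand; what a row does not reach is not made up. A row lasts 1/8 s, in which the tool goes at most 62.5 mm and 10.7 degrees, less where a joint would pass 70% of its speed; a pose out of reach is approached as far as the arm can. A call is refused whole if a number of a shift passes 62.5 or a number of a turn 10.7, either way. A call with a gripper value outside its range is refused whole. The fingers move at their own pace and stop on an object; "newtons" is the grip in N (left out, the last holds). Time passes only in rows, so rows that do not move let the fingers close. It gives the time, the measured TCP pose, the force, the opening and the grip force at its end, in the units of the state.
- sense(): the state, without advancing time (a new reading comes with each control period).
- imaging.capture(name): name is "side" or "top"; returns the picture (480x640x3 uint8, blue, green, red); there is no depth.
- imaging.calibration(name): a dict with "camera_matrix" (3x3 intrinsics, pixels), "world_to_cam" (4x4, takes a point from world to camera coordinates). Camera axes: x right, y up, looking along -z (the intrinsics and any distortion apply to the point x, -y, -z); pixel columns grow to the right and rows downward; lengths in mm; the calibration is good to about 2 mm. A picture is of the moment at which its call begins. calibration takes no time and is no camera call.
- ctrl.finish_job(): hands the job in; it is judged then, once.
The state is a dict: "time_s": time; "joints": joint angles; "dq": joint speeds; "tau": joint torques, N m; "eef_pos": TCP position; "ee_rot": TCP orientation; "force": force on the tool from outside, world axes, zero at the start; "wrist_torque": the same for the moment, N m; "grip_width": opening from 0.0 (shut) to 1.0 (fully open); "grip_force": force on a finger pad.
Only numpy, scipy, OpenCV 4.12 (cv2) and the standard library are available. Lean on these libraries where they do the work, as an engineer would, in place of code of your own. Each camera call takes 0.05 s, during which the arm holds its last target. There are 200 camera calls.

## Working session

There is one attempt and no reset: what is moved stays moved. The work goes in short steps, Python scripts to look and compute and a tool call to move; the robot and the scene stay as the last step left them, time stands still between calls to the robot, and variables do not carry over. Pictures are saved under pics/ and viewed, at most 10 in all, crops included, and the job is handed in when it is done.

Besides the shell and the picture viewer there is one more tool, called after "Request:" as name(argument=value, ...) on one line, values as JSON. apply_moves: Moves the arm, as the interface text tells. Its arguments: {"type":"object","properties":{"commands":{"type":"array","items":{"type":"array","items":{"type":"number"}}},"newtons":{"type":"number"}},"required":["commands"]}

```bash
mkdir -p pics; cat > h.py <<'E'
import numpy as np, cv2
from rig import sense, imaging, ctrl
def cal(n):
    c=imaging.calibration(n); return np.array(c["camera_matrix"]),np.array(c["world_to_cam"]),c
def ray(n,u,v):
    K,T,_=cal(n); p=np.linalg.inv(K)@[u,v,1]; d=np.array([p[0],-p[1],-p[2]])
    R=T[:3,:3]; return -R.T@T[:3,3], R.T@d
def onz(n,u,v,z):
    o,d=ray(n,u,v); return o+d*(z-o[2])/d[2]
def proj(n,P):
    K,T,_=cal(n); p=T[:3,:3]@np.array(P,float)+T[:3,3]; q=K@[p[0],-p[1],-p[2]]; return q[:2]/q[2]
def cross(a,b):
    (o,d),(p,e)=ray("top",*a),ray("side",*b)
    s=np.linalg.lstsq(np.c_[d,-e],p-o,rcond=None)[0]; A=o+d*s[0];B=p+e*s[1]
    return (A+B)/2,np.linalg.norm(A-B)
E
python3 - <<'E'
from h import *
for n in("top","side"):
    cv2.imwrite(f"pics/{n}0.png",imaging.capture(n)); K,T,c=cal(n); print(n,c.keys(),K.round(1).tolist(),ray(n,320,240)[0].round(),T.round(3).tolist())
s=sense();print(s["time_s"],s["ee_rot"],s["force"])
E
```

```text
top dict_keys(['camera_matrix', 'world_to_cam']) [[466.2, 0.0, 317.8], [0.0, 466.2, 241.5], [0.0, 0.0, 1.0]] [472. -54. 890.] [[0.016, -1.0, -0.006, -56.163], [0.993, 0.015, 0.116, -571.261], [-0.116, -0.008, 0.993, -829.167], [0.0, 0.0, 0.0, 1.0]]
side dict_keys(['camera_matrix', 'world_to_cam']) [[498.6, 0.0, 319.9], [0.0, 498.6, 232.8], [0.0, 0.0, 1.0]] [432. 567. 609.] [[-0.978, -0.208, -0.018, 551.182], [0.115, -0.61, 0.784, -181.048], [-0.174, 0.764, 0.621, -736.531], [0.0, 0.0, 0.0, 1.0]]
0.1 [-5.60665553e-04  9.92820980e-01  1.19608462e-01  6.29171849e-05] [-1.23222783  0.93904846  0.37719962]
```

View pics/top0.png

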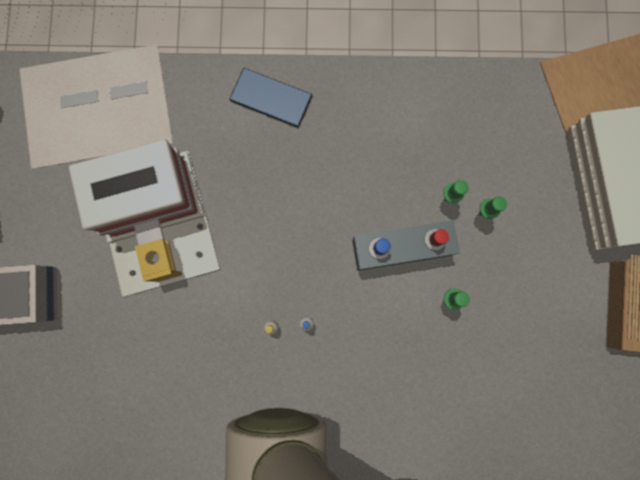

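View pics/side0.png

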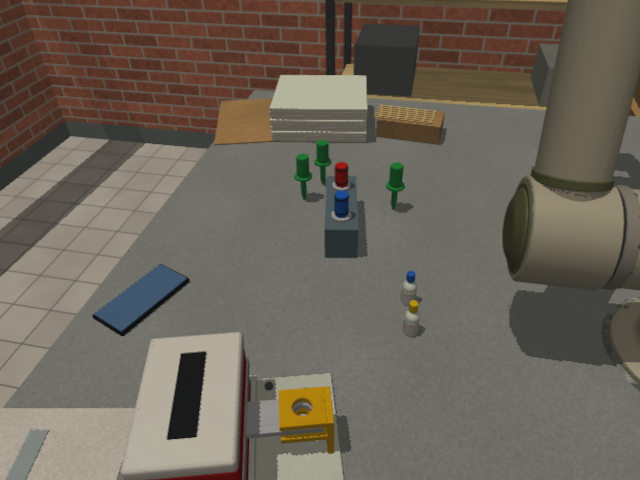

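Top view: rack at (406,246) with the red handle at (440,237) and the blue at (382,247); green decoys at (457,190), (493,207) and (457,299). The yellow ear with its hole is at (152,258), and the bin is above it. Side view: red handle (341,174), blue (341,203), hole (302,407).

```bash
python3 - <<'E'
from h import *
im={n:cv2.imread(f"pics/{n}0.png") for n in("top","side")}
def mask(n,c):
    h=cv2.cvtColor(im[n],cv2.COLOR_BGR2HSV); H,S,V=cv2.split(h)
    return (((H<6)|(H>174)) if c=='r' else (abs(H.astype(int)-112)<12) if c=='b' else (abs(H.astype(int)-65)<20) if c=='g' else (abs(H.astype(int)-22)<7))&(S>140)&(V>60)
def blob(n,c,box):
    m=mask(n,c); x0,y0,x1,y1=box; z=np.zeros_like(m); z[y0:y1,x0:x1]=m[y0:y1,x0:x1]
    v,u=np.nonzero(z); return (u.mean(),v.mean()),(u.min(),u.max(),v.min(),v.max()),len(u)
for c,t,s in(('r',(425,222,460,255),(330,155,355,190)),('b',(365,232,395,262),(330,188,355,217))):
    a=blob("top",c,t);b=blob("side",c,s);print(c,a,b,cross(a[0],b[0]))
for t,s in(((440,175,470,205),(292,150,313,200)),((478,190,510,220),(314,138,331,188)),((440,285,472,312),(385,160,408,212))):
    a=blob("top",'g',t);b=blob("side",'g',s);print('g',a[0],b[0],cross(a[0],b[0]))
# hole
for n,(x0,y0,x1,y1) in(("top",(125,230,185,290)),("side",(270,380,340,435))):
    m=mask(n,'y')[y0:y1,x0:x1].astype(np.uint8)
    cs,h=cv2.findContours(m,cv2.RETR_CCOMP,cv2.CHAIN_APPROX_NONE)
    for c,k in zip(cs,h[0]):
        if cv2.contourArea(c)>30:
            print(n,k[3],cv2.contourArea(c),cv2.boundingRect(c),(cv2.minAreaRect(c)))
            if k[3]>=0:
                e=cv2.fitEllipse(c);print(e, onz(n,e[0][0]+x0,e[0][1]+y0,76))
cv2.imwrite("pics/c1.png",np.hstack([cv2.resize(im["top"][225:295,115:195],(400,350),interpolation=2),cv2.resize(im["side"][380:450,262:342],(400,350),interpolation=2)]))
E
```

```text
r ((np.float64(440.4712643678161), np.float64(236.57471264367817)), (np.int64(431), np.int64(448), np.int64(230), np.int64(243)), 174) ((np.float64(341.1181434599156), np.float64(173.39240506329114)), (np.int64(335), np.int64(347), np.int64(162), np.int64(186)), 237) (array([ 575.55248866, -258.38524016,   93.54550579]), np.float64(2.519352681688692))
b ((np.float64(383.1063829787234), np.float64(246.40425531914894)), (np.int64(375), np.int64(388), np.int64(240), np.int64(252)), 94) ((np.float64(340.9925925925926), np.float64(202.54444444444445)), (np.int64(335), np.int64(348), np.int64(191), np.int64(216)), 270) (array([ 557.6150823 , -159.80416503,   93.96569133]), np.float64(1.267280807840176))<stdin>:8: RuntimeWarning: Mean of empty slice.
  ret = ret.dtype.type(ret / rcount)
Traceback (most recent call last):
ValueError: zero-size array to reduction operation minimum which has no identity
```

```bash
python3 - <<'E'
from h import *
im={n:cv2.imread(f"pics/{n}0.png") for n in("top","side")}
def mask(n,c):
    h=cv2.cvtColor(im[n],cv2.COLOR_BGR2HSV); H,S,V=cv2.split(h); H=H.astype(int)
    return ((abs(H-68)<22)&(S>110)&(V>25)) if c=='g' else (abs(H-22)<7)&(S>140)&(V>60)
def blob(n,c,box):
    m=mask(n,c); x0,y0,x1,y1=box; v,u=np.nonzero(m[y0:y1,x0:x1]); return (u.mean()+x0,v.mean()+y0)
for t,s in(((440,175,470,205),(292,150,313,172)),((478,190,510,220),(314,138,331,160)),((440,285,472,312),(385,160,408,184))):
    a=blob("top",'g',t);b=blob("side",'g',s);print('g',a,b,cross(a,b))
    for z in(0,60):print(onz("top",*a,z)[:2].round())
for n,(x0,y0,x1,y1) in(("top",(125,230,185,290)),("side",(270,380,340,455))):
    m=mask(n,'y')[y0:y1,x0:x1].astype(np.uint8)
    cs,h=cv2.findContours(m,cv2.RETR_CCOMP,cv2.CHAIN_APPROX_NONE)
    for c,k in zip(cs,h[0]):
        if cv2.contourArea(c)>30:
            print(n,k[3],cv2.contourArea(c),cv2.boundingRect(c),cv2.minAreaRect(c))
            if k[3]>=0:
                e=cv2.fitEllipse(c);print(e, onz(n,e[0][0]+x0,e[0][1]+y0,76))
cv2.imwrite("pics/c1.png",np.hstack([cv2.resize(im["top"][225:295,115:195],(400,350),interpolation=2),cv2.resize(im["side"][380:450,262:342],(400,350),interpolation=2)]))
E
```

```text
g (np.float64(456.1354166666667), np.float64(189.078125)) (np.float64(302.17676767676767), np.float64(162.86868686868686)) (array([ 660.38516975, -287.29880132,   91.56378419]), np.float64(1.1881294610796551))
[ 683. -314.]
[ 668. -296.]
g (np.float64(493.33920704845815), np.float64(205.48017621145374)) (np.float64(322.04128440366975), np.float64(150.0091743119266)) (array([ 632.86907562, -352.43034437,   88.22401109]), np.float64(1.3824683571357408))
[ 651. -385.]
[ 639. -363.]
g (np.float64(456.9953917050691), np.float64(298.1152073732719)) (np.float64(395.81274900398404), np.float64(173.53386454183266)) (array([ 471.0388252 , -286.47219805,   87.63368238]), np.float64(2.422664538735727))
[ 472. -312.]
[ 472. -294.]
top -1 918.5 (11, 10, 38, 40) ((30.103771209716797, 30.113204956054688), (35.713741302490234, 31.180845260620117), 74.05460357666016)
top 2 189.0 (20, 19, 17, 17) ((27.500003814697266, 27.500001907348633), (15.55634880065918, 15.55634880065918), 45.0)
((27.7091064453125, 27.415342330932617), (15.407686233520508, 15.813284873962402), 100.14488983154297) [534.49172845 241.59997462  76.        ]
side -1 2524.0 (9, 7, 55, 66) ((36.0, 39.5), (65.0, 54.0), 90.0)
side 0 159.0 (21, 20, 22, 13) ((31.38275146484375, 25.74114990234375), (11.640825271606445, 21.15304183959961), 86.18592071533203)
((31.7318115234375, 25.918926239013672), (11.443975448608398, 21.554698944091797), 85.0859375) [533.06857198 241.57567701  76.        ]
```

View pics/c1.png

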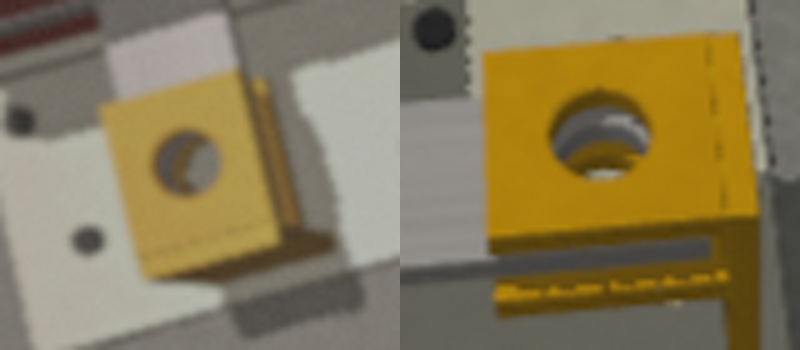

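The pick and place poses are now known, and the current yaw already suits both. I'll move above the red pin.

Request:
apply_moves(commands=[[-1,35.5,-9.8,0,0],[-1,35.5,-9.8,0,0],[-1,35.5,-9.8,0,0],[-1,35.5,-9.8,0,0],[-1,35.5,-9.8,0,0],[-1,35.5,-9.8,0,0],[-1,35.5,-9.8,0,0],[-1,35.5,-9.8,0,0],[-1,35.5,-9.8,0,0],[-1,35.5,-9.8,0,0],[-1,35.5,-9.8,0,0],[-1,35.5,-9.8,0,0],[-1,35.5,-9.8,0,0],[-1,35.5,-9.8,0,0],[-1,0,0,0,0],[-1,0,0,0,0]], newtons=40)

```text
time_s: 2.1
eef_pos: [574.4, -258.9, 252.9]
ee_rot: [-0.0, 0.993, 0.12, -0.0]
force: [-0.1, 0.6, 0.7]
grip_width: 0.999
grip_force: 0.0
```

```bash
cat >> h.py <<'E'
from scipy.spatial.transform import Rotation as Ro
def delta(P):
    s=sense(); w,x,y,z=s["ee_rot"]; R=Ro.from_quat([x,y,z,w])
    return s["time_s"],np.round(s["eef_pos"],1),R.inv().apply(np.array(P)-s["eef_pos"]).round(1),R.as_matrix().round(4)[:,0],R.as_matrix().round(4)[:,2],np.round(s["force"],1),s["grip_width"],s["grip_force"]
E
python3 -c "
from h import *
print(delta([575.5,-258.4,98]))"
```

```text
(2.1, array([ 574.4, -258.9,  252.9]), array([ 1.300e+00, -1.000e-01,  1.549e+02]), array([ 9.714e-01,  2.374e-01, -8.000e-04]), array([-9.e-04,  3.e-04, -1.e+00]), array([-0.1,  0.6,  0.7]), 0.9986096623111581, 0.0)
```

Request:
apply_moves(commands=[[-1,1.3,0,25,0],[-1,0,0,30,0],[-1,0,0,30,0],[-1,0,0,25,0],[-1,0,0,25,0],[-1,0,0,20,0],[-1,0,0,0,0],[0,0,0,0,0],[0.4,0,0,0,0],[1,0,0,0,0],[1,0,0,0,0],[1,0,0,0,0],[1,0,0,0,0],[1,0,0,0,0],[1,0,0,0,0]], newtons=40)

```text
time_s: 3.98
eef_pos: [576.2, -258.3, 99.0]
ee_rot: [0.0, 0.993, 0.12, 0.0]
force: [-1.1, 2.2, 5.4]
grip_width: 0.293
grip_force: 39.1
```

```bash
python3 - <<'E'
from h import *
print(delta([575.5,-258.4,98]))
a=imaging.capture("top")[170:320,360:520];b=imaging.capture("side")[100:250,270:430]
cv2.imwrite("pics/g1.png",np.hstack([cv2.resize(x,(400,375)) for x in(a,b)]))
E
```

```text
(3.975, array([ 576.2, -258.3,   99. ]), array([-0.7, -0.1,  1. ]), array([9.714e-01, 2.377e-01, 3.000e-04]), array([ 4.e-04, -2.e-04, -1.e+00]), array([-1.1,  2.2,  5.4]), 0.293336771235275, 39.09542798995972)
```

View pics/g1.png

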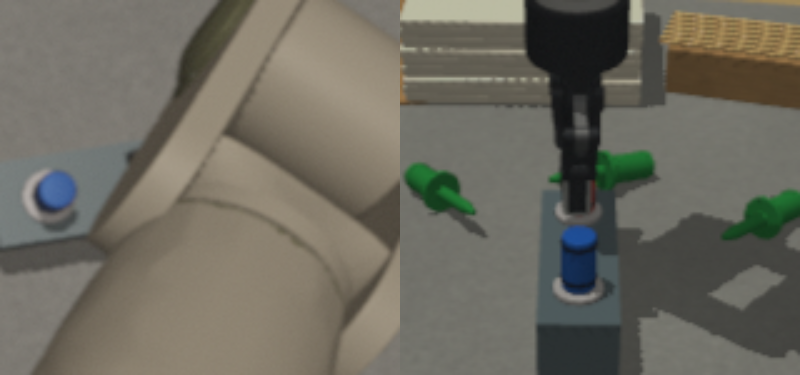

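The red pin is gripped at the handle (width 25 mm). The green decoys have toppled by themselves, out of the way. I'll lift and carry.

Request:
apply_moves(commands=[[1,0,0,-10,0],[1,0,0,-25,0],[1,0,0,-30,0],[1,0,0,-30,0],[1,0,0,-30,0],[1,0,0,-20,0],[1,0,0,0,0]], newtons=70)

```text
time_s: 4.95
eef_pos: [576.5, -258.6, 244.7]
ee_rot: [0.001, 0.993, 0.12, 0.001]
force: [-0.1, -0.2, -1.5]
grip_width: 0.286
grip_force: 68.7
```

```bash
python3 - <<'E'
from h import *
print(delta([533.8,241.6,244]))
E
```

```text
(4.95, array([ 576.5, -258.6,  244.7]), array([ 7.74e+01, -4.96e+02, -2.00e-01]), array([0.9714, 0.2375, 0.0019]), array([ 0.0024, -0.0017, -1.    ]), array([-0.1, -0.2, -1.5]), 0.28624753908417677, 68.71711134910583)
```

Request:
apply_moves(commands=[[1,2.4,-15.5,0,0],[1,4.8,-31,0,0],[1,4.8,-31,0,0],[1,4.8,-31,0,0],[1,4.8,-31,0,0],[1,4.8,-31,0,0],[1,4.8,-31,0,0],[1,4.8,-31,0,0],[1,4.8,-31,0,0],[1,4.8,-31,0,0],[1,4.8,-31,0,0],[1,4.8,-31,0,0],[1,4.8,-31,0,0],[1,4.8,-31,0,0],[1,4.8,-31,0,0],[1,4.8,-31,0,0],[1,2.4,-15.5,0,0],[1,0,0,0,0],[1,0,0,0,0]])

```text
time_s: 7.32
eef_pos: [533.0, 240.9, 243.1]
ee_rot: [0.0, 0.993, 0.119, -0.0]
force: [0.2, -0.8, -1.9]
grip_width: 0.289
grip_force: 68.9
```

```bash
python3 - <<'E'
from h import *
print(delta([533.8,241.6,190]))
cv2.imwrite("pics/s2.png",imaging.capture("side"))
E
```

```text
(7.325, array([533. , 240.9, 243.1]), array([ 1. , -0.6, 53.1]), array([ 9.716e-01,  2.368e-01, -4.000e-04]), array([-4.e-04, -4.e-04, -1.e+00]), array([ 0.2, -0.8, -1.9]), 0.28944007185776854, 68.8883650302887)
```

View pics/s2.png

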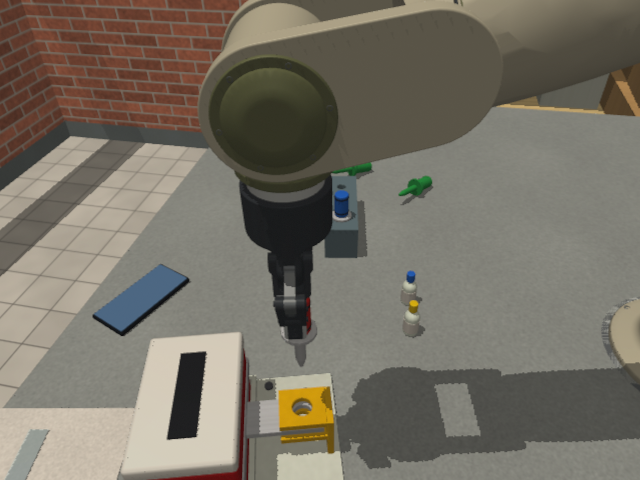

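The pin hangs upright with its tip at (300,362), and the hole is at (302,407). I'll lower to just above the ear and check alignment.

Request:
apply_moves(commands=[[1,1,-0.6,20,0],[1,0,0,20,0],[1,0,0,15,0],[1,0,0,10,0],[1,0,0,0,0],[1,0,0,0,0]])

```text
time_s: 8.12
eef_pos: [534.1, 242.5, 179.0]
ee_rot: [-0.0, 0.993, 0.12, 0.001]
force: [0.8, 0.2, -1.1]
grip_width: 0.288
grip_force: 68.9
```

```bash
python3 - <<'E'
from h import *
print(delta([533.8,241.6,109]))
P=sense()["eef_pos"]
f=imaging.capture("side")
for z in(-88,-74,-33,-28): print(z,proj("side",P+[0,0,z]).round(1))
print(proj("side",[533.8,241.6,76]))
c=f[330:430,250:350]; cv2.imwrite("pics/c3.png",cv2.resize(c,(600,600),interpolation=2))
E
```

```text
(8.125, array([534.1, 242.5, 179. ]), array([-0.6,  0.8, 70. ]), array([0.9714, 0.2375, 0.0012]), array([ 1.2e-03,  2.0e-04, -1.0e+00]), array([ 0.8,  0.2, -1.1]), 0.2875120918505481, 68.86434674263)
-88 [300.2 399.2]
-74 [299.7 392.3]
-33 [298.1 370.7]
-28 [297.9 367.9]
[301.13401292 405.82943382]
```

View pics/c3.png

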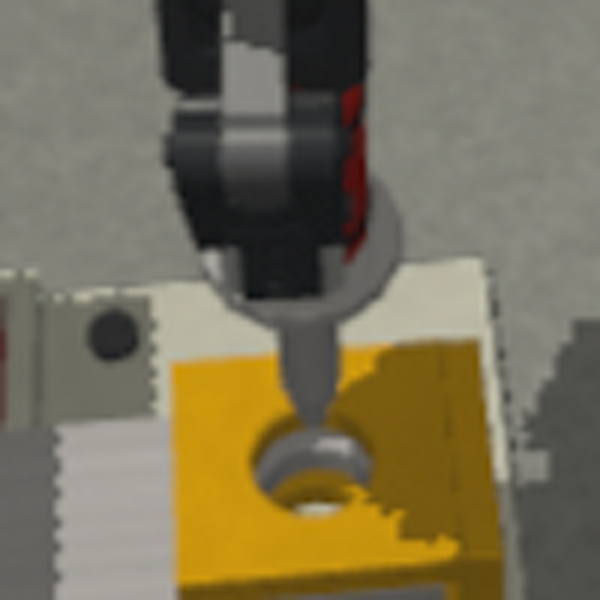

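The tip is at (302.5,399.7), about 2 px to the right of the TCP prediction. So the pin sits about 2.7 mm toward -x in the hand. I'll correct for that and start in.

Request:
apply_moves(commands=[[1,1.4,1.4,0,0],[1,0,0,8,0],[1,0,0,8,0],[1,0,0,4,0],[1,0,0,4,0],[1,0,0,0,0]])

```text
time_s: 8.93
eef_pos: [535.4, 241.5, 154.1]
ee_rot: [0.0, 0.993, 0.12, -0.0]
force: [-0.0, 0.3, -0.8]
grip_width: 0.287
grip_force: 68.9
```

```bash
python3 - <<'E'
from h import *
print(delta([535.8,241.4,109]))
f=imaging.capture("side")
c=f[330:450,250:350]; cv2.imwrite("pics/c4.png",cv2.resize(c,(500,600),interpolation=2))
E
```

```text
(8.925, array([535.4, 241.5, 154.1]), array([ 0.4,  0.2, 45.1]), array([ 9.714e-01,  2.375e-01, -4.000e-04]), array([-4.e-04, -1.e-04, -1.e+00]), array([-0. ,  0.3, -0.8]), 0.28745069556823244, 68.86523365974426)
```

View pics/c4.png

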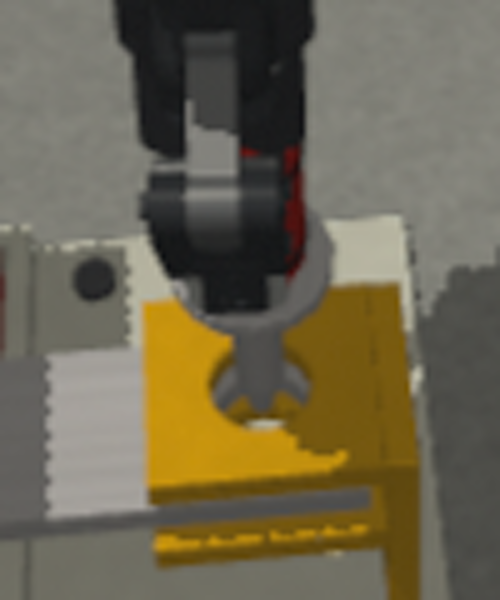

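The tip is inside the ear hole and centred laterally (shaft at crop x 262, hole 210–310), with no contact force. I'll continue down.

Request:
apply_moves(commands=[[1,0,0,4,0],[1,0,0,4,0],[1,0,0,4,0],[1,0,0,4,0],[1,0,0,4,0],[1,0,0,0,0]])

```text
time_s: 9.72
eef_pos: [535.3, 241.4, 134.0]
ee_rot: [0.0, 0.993, 0.12, -0.0]
force: [0.0, -0.0, -1.2]
grip_width: 0.289
grip_force: 68.9
```

Request:
apply_moves(commands=[[1,0,0,4,0],[1,0,0,4,0],[1,0,0,4,0],[1,0,0,4,0],[1,0,0,3,0],[1,0,0,2,0],[1,0,0,0,0]])

```text
time_s: 10.6
eef_pos: [535.4, 241.5, 113.2]
ee_rot: [0.0, 0.993, 0.12, -0.0]
force: [0.4, -0.4, -1.1]
grip_width: 0.285
grip_force: 68.9
```

Tip is past the lower ear with free motion; last few mm to seat.

Request:
apply_moves(commands=[[1,0,0,2,0],[1,0,0,1,0],[1,0,0,1,0],[1,0,0,0,0]])

```text
time_s: 11.1
eef_pos: [535.4, 241.5, 109.2]
ee_rot: [0.0, 0.993, 0.12, -0.0]
force: [0.0, -0.2, -0.4]
grip_width: 0.288
grip_force: 68.9
```

Request:
apply_moves(commands=[[1,0,0,0.7,0],[1,0,0,0.7,0],[1,0,0,0,0]])

```text
time_s: 11.48
eef_pos: [535.5, 241.5, 109.0]
ee_rot: [0.0, 0.993, 0.12, 0.0]
force: [-3.9, -1.1, 7.6]
grip_width: 0.288
grip_force: 69.3
```

The flange is seated (7.6 N upward). Now release, retreat and check.

Request:
apply_moves(commands=[[0.2,0,0,0,0],[0,0,0,0,0],[-0.4,0,0,0,0],[-0.7,0,0,0,0],[-0.7,0,0,0,0],[-0.7,0,0,0,0],[-0.7,0,0,-15,0],[-0.7,0,0,-25,0],[-0.7,0,0,-30,0],[-0.7,0,0,-40,0],[-0.7,0,0,-40,0],[-0.7,-30,20,0,0],[-0.7,-40,30,0,0],[-0.7,-40,40,0,0],[-0.7,-40,40,0,0],[-0.7,0,0,0,0]])

```text
time_s: 13.48
eef_pos: [419.6, 77.7, 259.2]
ee_rot: [0.0, 0.993, 0.118, 0.001]
force: [0.6, -0.1, 0.0]
grip_width: 0.848
grip_force: 0.0
```

```bash
python3 - <<'E'
from h import *
f=imaging.capture("side");t=imaging.capture("top")
cv2.imwrite("pics/c5.png",np.hstack([cv2.resize(f[340:460,240:360],(400,400),interpolation=2),cv2.resize(t[140:300,60:220],(400,400),interpolation=2)]))
H=cv2.cvtColor(f,cv2.COLOR_BGR2HSV).astype(int)[340:420,280:330]
v,u=np.nonzero(((H[...,0]<6)|(H[...,0]>174))&(H[...,1]>140)&(H[...,2]>60))
print(u.mean()+280,v.mean()+340,v.min()+340,v.max()+340,proj("side",[533.8,241.6,103.5]),sense()["force"])
E
```

```text
300.14920634920634 390.5206349206349 373 411 [300.15811088 392.41229273] [ 0.33518328  0.07335504 -0.08679911]
```

View pics/c5.png

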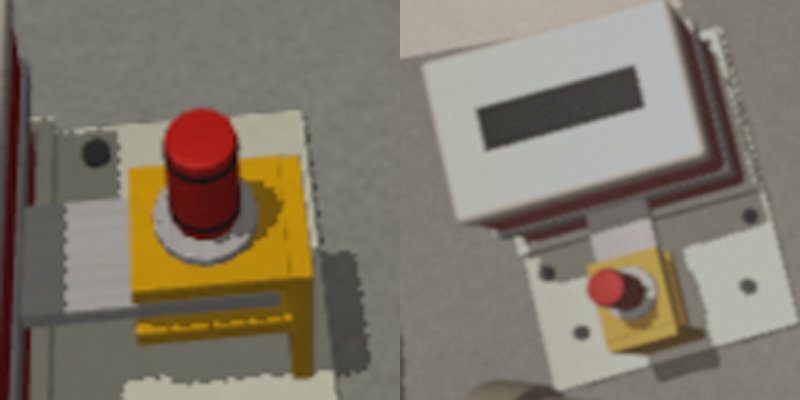

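The red pin stands upright with its flange flat on the upper ear (handle at (300,390) in the side view, where predicted). The bin has not moved, and the gripper is clear.

```bash
python3 -c "
from rig import ctrl
print(ctrl.finish_job())"
```

```text
the job is handed in; nothing more can be done
None
```

The red pin is through both ears and the strap eye with its flange home on the upper ear and the gripper clear, the blue pin was left in the rack, and the job was handed in at about 13.6 s.

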